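Mount the work light on the sloping stand's ball

TASK

Pick up the small yellow work light, lower the socket in its underside over the steel ball of the sloping stand until it sits flat on the deck, with the lens end pointing down the slope, and only then press the red latch lever fully down. Let go, back off, and leave the other things on the table where they are.

Things in the scene. Friction and masses are not known exactly. Their poses are not given: they have to be found in the camera images.
- light: Yellow work light on a grey coupler, 120 mm long, 0.5 kg, loose; starts upright on its flat underside. Origin: in the underside, on the socket's axis. +z up, +x from lens end to socket end. Yellow lamp body x -88..-44, y -17..17, z 22..84 mm: grip it across its 34 mm width at x = -66. Under it a tail x -91..-29, 42 wide, 22 high. Socket block x -29..29, 58 wide, 51 high.
- socket (a point): Point on the axis of the round pocket in the socket block's underside (39 mm across, 43 mm deep, chamfered mouth), 23 mm above the underside: x 0, y 0, z 23 in the light's frame. The ball's centre is here when the light is fully down.
- lens (a point): Middle of the round white lens on the end face of the lamp body, at x = -94, y = 0, z = 55 mm in the light's frame.
- latch (a joint): Red lever on the socket block, 75 long, 26 wide, 8 mm thick. Hinge along the light's y at x = -22, z = 60 mm in its frame; the lever reaches from there to +x. 0 = raised 0.8 rad above the light's xy plane; 0.8 = fully down, parallel to it (top face at z = 64). Starts at 0 to 0.1. Stays where left; 0.18 N m moves it (3 to 6 N pressed down on it at x = 18).
- latch_tip (a point): Middle of the free end of the red lever, 75 mm from its hinge, half way through its thickness; moves with the lever.
- stand: Fixed sloping plywood stand on a dark steel foot, 150 x 120 mm. Origin: on the table under the foot's middle; +x to the high side, z up. The deck, 120 mm wide, rises towards +x at 0.61 rad (35 degrees); where the ball's axis meets its face (x = 30 mm) the face is 88 mm above the table; it runs 120 mm down and 45 mm up the slope from there.
- ball: Steel ball, 36 mm diameter, on a 20 mm stem standing square out of the stand's deck (collar at its foot 33 mm across, 3 mm high). Origin: ball centre, 23 mm off the deck's face. +z square out of the deck, leaning 0.61 rad from vertical over the stand's low side; +x up the slope; y level. The light, rightly mounted, has its axes parallel to these.
- tape: Bystander, leave alone: masking tape roll, 96 mm across, 24 mm high, lying flat. Origin: centre of its underside.
- spool: Bystander, leave alone: dark red thread spool, 34 mm across, 50 mm high, standing. Origin: centre of its underside.
- pinjar: Bystander, leave alone: clear jar with green cap, 54 mm across, 60 mm high. Origin: centre of its underside.
- pencup: Bystander, leave alone: blue cup with pens, 72 mm across, 160 mm high with the pens. Origin: centre of its underside.
- stapler: Bystander, leave alone: black stapler, 130 x 36 x 40 mm. Origin: centre of its underside.
- sketchbook: Bystander, leave alone: blue sketchbook lying flat, 150 x 210 x 18 mm. Origin: centre of its underside.
- pintray: Bystander, leave alone: white open tray, 100 x 140 x 35 mm. Origin: centre of its underside.
There are look-alikes about, which are no part of the job. What is shaped like the light but blue is not meant.

How it is judged (in metres and radians):
On the way, in this order (a step that is already met when the one before it is completed fails the run):
1. the light sits fully down on the ball, flat on the deck, lens end down the slope, while the latch lever is still raised (distance between socket and ball below 0.006 m and angle between the z axis of light and the z axis of ball, either way round below 0.09 rad and angle between the x axis of light and the x axis of ball, either way round below 0.4 rad and x of lens in the frame of ball below -0.05 m and value of joint latch below 0.35 rad), for 0.2 s.
2. the latch lever is pressed fully down with the light seated (distance between socket and ball below 0.006 m and angle between the z axis of light and the z axis of ball, either way round below 0.09 rad and angle between the x axis of light and the x axis of ball, either way round below 0.4 rad and x of lens in the frame of ball below -0.05 m and value of joint latch above 0.68 rad), for 0.2 s.
At the end, for the whole second after the job is handed in: The light is at rest on the stand: socket point within 6 mm of the ball's centre, its z axis within 0.09 rad of the ball's and its x axis within 0.4 rad of the uphill direction with the lens on the downhill side; the latch lever is down (joint above 0.68 of 0.8) (all of step 2 and linear speed of light below 0.02 m/s); the robot touches nothing.
It fails at once if another thing on the table is pushed more than 40 mm from its place (distance of any of tape, spool, pinjar, pencup, stapler, sketchbook, pintray from where it was at the start of the episode above 0.04 m).
It also fails if it takes over 56 s, if anything falls off the work surface, if the arm or the gripper's body presses on something with over 40 N, if the wrist force passes 120 N, or if a joint passes its speed limit or range.

ROBOT

A 6-joint arm with a two-finger parallel gripper is mounted at the origin on the work surface. World frame = base frame: x ahead of the robot, y to its left, z up, the work surface at z = 0. Lengths are in m, angles in degrees, forces in N, time in s.
With the tool pointing down it reaches from about 0.25 to 0.725 m from the base axis. Payload 9.7 kg.
Tool frame: the origin (TCP) lies on the centre line of the jaws, within the pads' length; the fingertips stand 17 mm ahead of it and the grasp point (between the pads) lies 2 mm behind it (bot.nose_length is the distance from the TCP to the fingertips, in m); x points along the fingers, y is the direction in which the jaws open and shut, and the axes are right-handed (so a half turn about x gives the same grasp; the last joint's range is limited). The gripper opens to 85 mm and grips with 20 to 120 N. Pads are 22 mm wide; open, the fingers measure 114 mm over their backs; the gripper's body (76 mm by 85 mm) begins 54 mm behind the grasp point. The pads swing forward as they close: fully open they stand 13 mm farther back than shut.
Start: joints at [75.229, 4.979, 10.078, 95.1, 0, 90], TCP at [0.14, 0.532, 0.248] pointing down, gripper open.
Joint ranges: [-179.16, 179.16], [-48.56, 103.87], [-65.8, 70.77], [-126.05, 130.52], [-82.76, 87.17], [-180, 180]. Speed limits (degrees/s): [127.2, 127.2, 147.25, 180, 180, 180].

INTERFACE

Orientations are given as [roll, pitch, yaw] about the fixed x, y, z axes, in that order (R = Rz(yaw) Ry(pitch) Rx(roll)).
In Python, from workcell import bot, viewer, ticket gives the robot as it stands.
- The arm moves only by the tool jog_arm, never from a script. Its argument "deltas" is a list of rows, each an object of numbers: "fingers": the opening, from 0 (shut) to 1 (fully open); "x", "y", "z": the shift along the world's x, y, z in mm; "twist": the turn about the world's z in degrees. A call has 1 to 10 rows; each row is the pose to reach, as a shift and turn from the pose measured when the call began; what a row does not reach only later rows make up. A row lasts 1/10 s, in which the tool goes at most 50 mm and 8.59 degrees, less where a joint would pass 70% of its speed; a pose out of reach is approached as far as the arm can. A call with a gripper value outside its range is refused whole. The fingers move at their own pace and stop on an object; "grip_force" is the grip in N (left out, the last holds). Time passes only in rows, so rows that repeat a pose let the fingers close. It gives the time, the measured TCP pose, the force and the opening at its end, in the units of the state.
- bot.get_obs(): the state, without advancing time (a new reading comes with each control period).
- viewer.camera(name): name is "side" or "top" or "wrist"; returns a dict with "image" (480x640x3 uint8, red, green, blue), "fovy" (degrees; the focal length in pixels is half the picture's height over the tangent of half this angle, whatever the lens; pixels are square), "cx", "cy" (the principal point, pixels), "D" ([k1, k2, p1, p2, k3] as OpenCV has them; the pictures are not rectified), "world_to_cam" (4x4, takes a point from world to camera coordinates); the wrist camera has in their place "tool_from_camera" (4x4, takes a point from camera to tool coordinates, whose origin is the TCP and whose axes are the tool frame's). Camera axes: x right, y down, z forward; pixel columns grow to the right and rows downward; lengths in m; the calibration is good to about 2 mm. A picture is of the moment at which its call begins: read the wrist's pose just before it. There is no depth.
- ticket.job_done(): hands the job in, once; it reports no verdict.
The state is a dict: "time": time; "q": joint angles; "qd": joint speeds; "joint_efforts": joint torques, N m; "ee_pos": TCP position; "tcp_rot": TCP orientation; "wrist_force": force on the tool from outside, world axes, zero at the start; "torque": the same for the moment, N m; "opening": finger opening in m.
Only numpy, scipy, OpenCV 4.12 (cv2) and the standard library are available. Lean on these libraries where they do the work, as an engineer would, in place of code of your own. Each camera call takes 0.05 s, during which the arm holds its last target.

## Working session

There is one attempt and no reset: what is moved stays moved. The work goes in short steps, Python scripts to look and compute and a tool call to move; the robot and the scene stay as the last step left them, time stands still between calls to the robot, and variables do not carry over. Pictures are saved under pics/ and viewed, and the job is handed in when it is done.

Besides the shell and the picture viewer there is one more tool, called after ">>>" in YAML: its name, and indented under it one key for each argument. jog_arm: Moves the arm, as the interface text tells. Its arguments: {"type":"object","properties":{"deltas":{"type":"array"},"grip_force":{"type":"number"}},"required":["deltas"]}

```bash
mkdir -p pics; cat > h.py <<'E'
import numpy as np, cv2
from workcell import bot, viewer, ticket
from scipy.spatial.transform import Rotation as R
def K(c):
    f=240/np.tan(np.radians(c['fovy'])/2); return np.array([[f,0,c['cx']],[0,f,c['cy']],[0,0,1.]])
def W2C(c,obs=None):
    if 'world_to_cam' in c: return np.array(c['world_to_cam'])
    T=np.eye(4);T[:3,:3]=R.from_euler('xyz',obs['tcp_rot'],degrees=True).as_matrix();T[:3,3]=obs['ee_pos']
    return np.linalg.inv(T@np.array(c['tool_from_camera']))
def ray(c,uv,obs=None):
    M=W2C(c,obs);n=cv2.undistortPoints(np.array(uv,float).reshape(-1,1,2),K(c),np.array(c['D'])).reshape(-1,2)
    d=np.c_[n,np.ones(len(n))]@M[:3,:3];o=-M[:3,:3].T@M[:3,3];return o,d
def onz(c,uv,z,obs=None):
    o,d=ray(c,uv,obs);return o+d*((z-o[2])/d[:,2])[:,None]
def proj(c,p,obs=None):
    M=W2C(c,obs);p=np.array(p,float).reshape(-1,3)
    return cv2.projectPoints(p,cv2.Rodrigues(M[:3,:3])[0],M[:3,3],K(c),np.array(c['D']))[0].reshape(-1,2)
def tri(c1,u1,c2,u2,o1=None,o2=None):
    a,d=ray(c1,[u1],o1);b,e=ray(c2,[u2],o2);d=d[0];e=e[0]
    s=np.linalg.lstsq(np.c_[d,-e],b-a,rcond=None)[0];p=a+d*s[0];q=b+e*s[1];return (p+q)/2,np.linalg.norm(p-q)
def save(n,img): cv2.imwrite(f'pics/{n}.png',cv2.cvtColor(img,cv2.COLOR_RGB2BGR))
E
python3 - <<'E'
from h import *
o=bot.get_obs();print(o, bot.nose_length)
import pickle
d={'obs':o}
for n in ['side','top','wrist']:
    c=viewer.camera(n);save(n+'0',c['image']);d[n]=c
    print(n,c['fovy'],c['cx'],c['cy'],c['D']); print(np.round(c.get('world_to_cam',c.get('tool_from_camera')),3))
pickle.dump(d,open('v0.pkl','wb'))
E
```

```text
{'time': 0.0, 'q': array([ 7.52282539e+01,  5.00929744e+00,  1.00358275e+01,  9.50987558e+01,
       -1.11012154e-03,  9.00002176e+01]), 'qd': array([ 0.03104194,  0.07143281, -0.08841373,  0.05362817,  0.02519868,
       -0.03316356]), 'joint_efforts': array([-9.33940682e-04, -5.20389676e+01,  4.64805579e+01,  1.61832094e-02,
       -1.56070757e-05, -2.63290156e-05]), 'ee_pos': array([0.14018801, 0.53163137, 0.24761265]), 'tcp_rot': array([ -89.11920731,   89.92776568, -103.89117022]), 'wrist_force': array([-0.03885602,  0.41334231, -0.5879327 ]), 'torque': array([-0.02090265,  0.03571767,  0.03428536]), 'opening': 0.08529890136995316} 0.017
side 49.29952713781546 322.9997720088432 238.95013278850328 [0.01654563 0.         0.         0.         0.        ]
[[ 0.937 -0.349 -0.024 -0.476]
 [-0.187 -0.442 -0.877  0.19 ]
 [ 0.295  0.826 -0.479  1.229]
 [ 0.     0.     0.     1.   ]]
top 51.53919531150053 324.1783087523491 242.0366699762026 [-0.01147933  0.          0.          0.          0.        ]
[[-0.017 -1.     0.017 -0.014]
 [-0.984  0.013 -0.178  0.513]
 [ 0.178 -0.02  -0.984  1.476]
 [ 0.     0.     0.     1.   ]]
wrist 65.80745217681489 323.1046546231625 243.00650613422718 [-0.02268724  0.          0.          0.          0.        ]
[[ 0.    -0.326  0.945 -0.125]
 [ 1.    -0.    -0.    -0.   ]
 [ 0.001  0.945  0.326 -0.083]
 [ 0.     0.     0.     1.   ]]
```

View pics/top0.png

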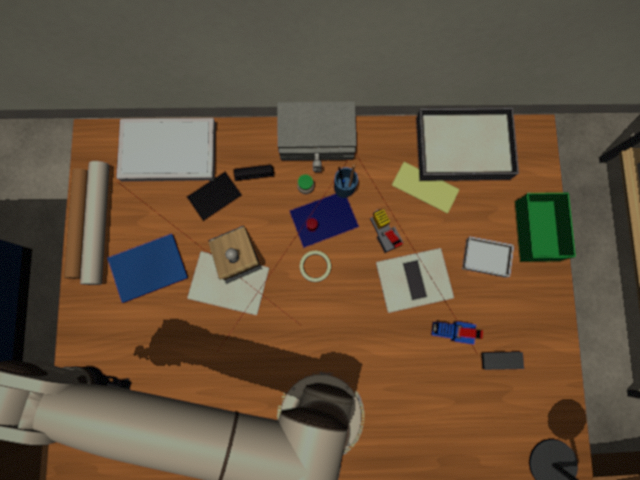

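View pics/side0.png

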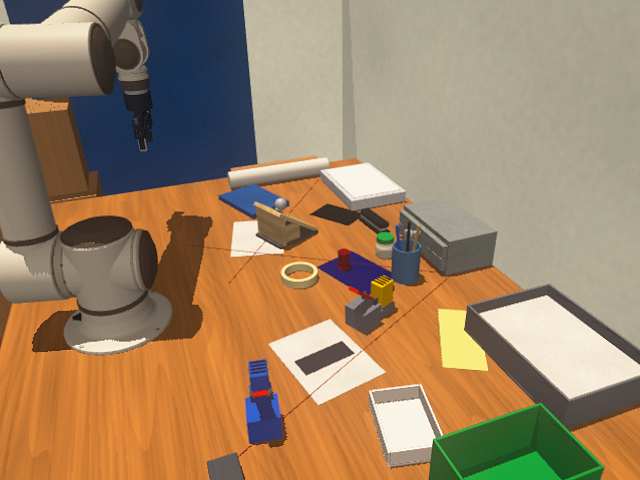

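View pics/wrist0.png

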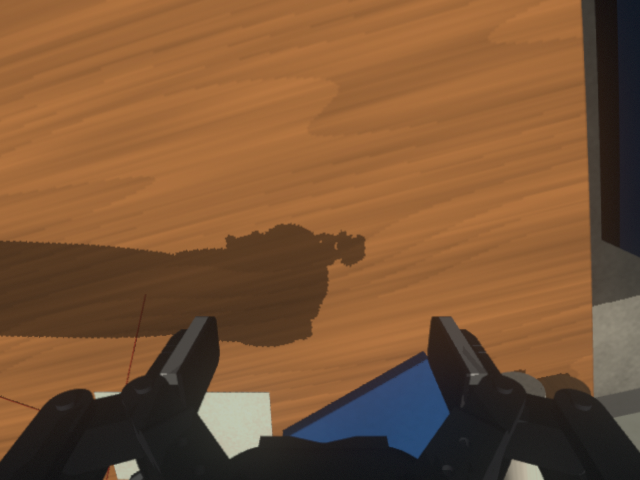

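```bash
python3 - <<'E'
from h import *;import pickle
d=pickle.load(open('v0.pkl','rb'))
t=d['top']['image'];s=d['side']['image']
def crop(im,x,y,w,h,k): return cv2.resize(im[y:y+h,x:x+w],None,fx=k,fy=k,interpolation=cv2.INTER_CUBIC)
save('c1',np.hstack([crop(t,355,195,65,65,6),crop(s,330,260,80,80,390/80)]))
save('c2',np.hstack([crop(t,200,220,65,65,6),crop(s,240,185,80,80,390/80)]))
E
```

```text
(no output)
```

View pics/c1.png

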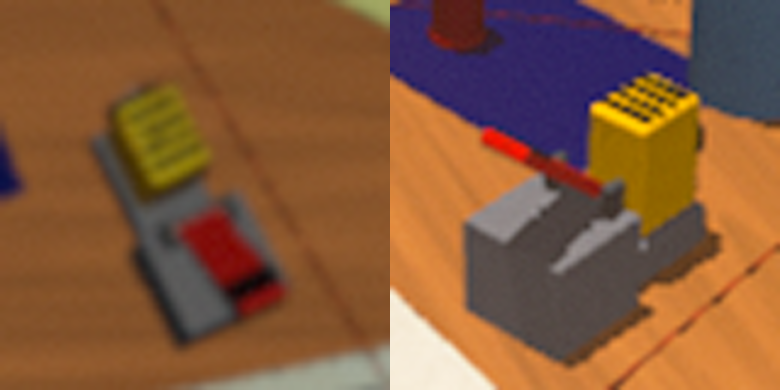

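View pics/c2.png

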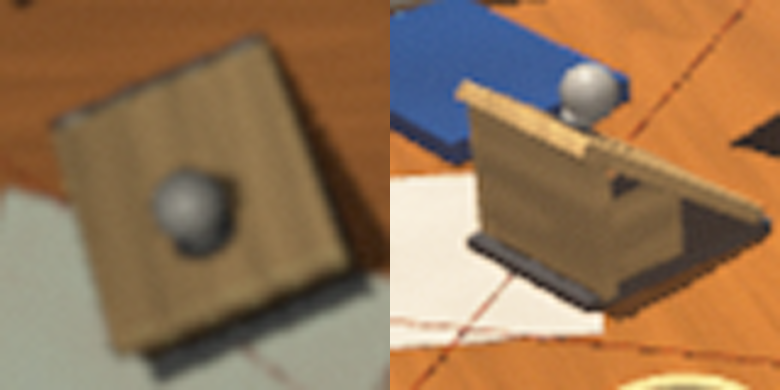

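```bash
python3 - <<'E'
from h import *;import pickle
d=pickle.load(open('v0.pkl','rb'));t=d['top'];s=d['side']
print('campos',[np.round(ray(c,[[0,0]])[0],3) for c in (t,s)])
# light
T=lambda a:np.array(a)/6+[355,195]
for n,z,pts in [('yellow top',.084,[(113,115),(172,85),(212,160),(150,197)]),('block top',.051,[(183,340),(137,250),(275,300)])]:
    P=onz(t,T(pts),z);print(n,np.round(P,4).tolist(),np.round(P.mean(0),4))
hsv=cv2.cvtColor(t['image'],cv2.COLOR_RGB2HSV)
m=cv2.inRange(hsv,(24,150,100),(34,255,255));m[:,:365]=0;m[:,410:]=0;m[:200]=0;m[240:]=0
c=max(cv2.findContours(m,0,1)[0],key=cv2.contourArea);r=cv2.minAreaRect(c);print(r);b=onz(t,cv2.boxPoints(r),.084);print(np.round(b,4),b.mean(0))
# stand
T=lambda a:np.array(a)/6+[200,220]; S=lambda a:np.array(a)/(390/80)+[240-80,185]  # side panel offset 390px
S=lambda a:(np.array(a)-[390,0])/(390/80)+[240,185]
print('ball',tri(t,T((190,205)),s,S((590,93))))
P=onz(t,T([(115,352),(345,265)]),.1138);print('high',P, np.degrees(np.arctan2(*(P[1]-P[0])[[1,0]])))
P=onz(t,T([(52,122),(262,38)]),.0192);print('low',P,np.degrees(np.arctan2(*(P[1]-P[0])[[1,0]])))
E
```

```text
campos [array([0.242, 0.009, 1.544]), array([ 0.118, -1.098,  0.745])]
yellow top [[0.5895, -0.1727, 0.084], [0.6046, -0.203, 0.084], [0.5656, -0.2217, 0.084], [0.547, -0.1898, 0.084]] [ 0.5767 -0.1968  0.084 ]
block top [[0.4795, -0.2084, 0.051], [0.5264, -0.1866, 0.051], [0.4995, -0.2562, 0.051]] [ 0.5018 -0.217   0.051 ]
((381.20001220703125, 217.40003967285156), (14.310833930969238, 9.838699340820312), 63.43495178222656)
[[ 0.5925 -0.1721  0.084 ]
 [ 0.6058 -0.1992  0.084 ]
 [ 0.5659 -0.2171  0.084 ]
 [ 0.5527 -0.19    0.084 ]] [ 0.57920657 -0.19459962  0.084     ]
ball (array([0.47105548, 0.24962532, 0.10639799]), np.float64(0.003072914000569746))
high [[0.39750859 0.28338175 0.1138    ]
 [0.43802071 0.17357799 0.1138    ]] -69.74844714248076
low [[0.52786484 0.3365954  0.0192    ]
 [0.57094342 0.22853922 0.0192    ]] -68.26439569351754
```

```bash
python3 - <<'E'
from h import *
o=bot.get_obs();M=R.from_euler('xyz',o['tcp_rot'],degrees=True).as_matrix();print(np.round(M,3)); print('jaw yaw',np.degrees(np.arctan2(M[1,1],M[0,1])),'toolz yaw',np.degrees(np.arctan2(M[1,2],M[0,2])),o['q'])
E
```

```text
[[-0.     0.255  0.967]
 [-0.001  0.967 -0.255]
 [-1.    -0.001  0.   ]]
jaw yaw 75.22997012063084 toolz yaw -14.770028858572381 [ 7.52302706e+01  5.00273053e+00  1.00439579e+01  9.50974322e+01
 -1.04031651e-03  9.00003005e+01]
```

>>> jog_arm:
  deltas:
    - {"x":23,"y":-43,"z":2,"twist":2,"fingers":1}
    - {"x":47,"y":-87,"z":5,"twist":4}
    - {"x":70,"y":-131,"z":5,"twist":7}
    - {"x":94,"y":-175,"z":5,"twist":9}
    - {"x":117,"y":-219,"z":5,"twist":11}
    - {"x":141,"y":-263,"z":5,"twist":14}
    - {"x":165,"y":-307,"z":5,"twist":16}
    - {"x":188,"y":-350,"z":5,"twist":18}
    - {"x":212,"y":-394,"z":5,"twist":21}
    - {"x":235,"y":-438,"z":5,"twist":23}

```text
validation failed for argument at $.de...
```

>>> jog_arm:
  deltas:
    - {"fingers":1,"x":23,"y":-43,"z":2,"twist":2}
    - {"fingers":1,"x":47,"y":-87,"z":5,"twist":4}
    - {"fingers":1,"x":70,"y":-131,"z":5,"twist":7}
    - {"fingers":1,"x":94,"y":-175,"z":5,"twist":9}
    - {"fingers":1,"x":117,"y":-219,"z":5,"twist":11}
    - {"fingers":1,"x":141,"y":-263,"z":5,"twist":14}
    - {"fingers":1,"x":165,"y":-307,"z":5,"twist":16}
    - {"fingers":1,"x":188,"y":-350,"z":5,"twist":18}
    - {"fingers":1,"x":212,"y":-394,"z":5,"twist":21}
    - {"fingers":1,"x":235,"y":-438,"z":5,"twist":23}

```text
time: 1.15
ee_pos: [0.3756, 0.0917, 0.2528]
tcp_rot: [-52.7, 89.9, -44.3]
wrist_force: [1.3, 0.6, 0.6]
opening: 0.0856
```

>>> jog_arm:
  deltas:
    - {"fingers":1,"x":23,"y":-43,"z":-5,"twist":2}
    - {"fingers":1,"x":47,"y":-87,"z":-10,"twist":4}
    - {"fingers":1,"x":70,"y":-131,"z":-15,"twist":7}
    - {"fingers":1,"x":94,"y":-175,"z":-20,"twist":9}
    - {"fingers":1,"x":117,"y":-219,"z":-25,"twist":11}
    - {"fingers":1,"x":141,"y":-263,"z":-35,"twist":14}
    - {"fingers":1,"x":164,"y":-304,"z":-43,"twist":16}
    - {"fingers":1,"x":164,"y":-304,"z":-43,"twist":16}
    - {"fingers":1,"x":164,"y":-304,"z":-43,"twist":16}

```text
time: 2.05
ee_pos: [0.5394, -0.2131, 0.2083]
tcp_rot: [135.4, 89.9, 159.6]
wrist_force: [0.4, 0.8, -0.1]
opening: 0.0856
```

```bash
cat > snap.py <<'E'
from h import *;import pickle,sys
d={'obs':bot.get_obs()}
for n in sys.argv[2:]:
    d[n]=viewer.camera(n);save(n+sys.argv[1],d[n]['image'])
pickle.dump(d,open(f'v{sys.argv[1]}.pkl','wb'));o=d['obs'];print(o['time'],o['ee_pos'],o['q'],o['wrist_force'],o['opening'])
M=R.from_euler('xyz',o['tcp_rot'],degrees=True).as_matrix();print('jaw yaw',np.degrees(np.arctan2(M[1,1],M[0,1])),'tool x',M[:,0])
E
python3 snap.py 1 wrist top
```

```text
2.05 [ 0.53938078 -0.21313895  0.20833896] [-2.15607706e+01  8.56708358e+00  9.57559692e+00  9.11057915e+01
 -2.00218796e-03 -4.57971461e+01] [ 0.38189445  0.82646989 -0.11416684] 0.08561638110217232
jaw yaw 114.23633588786824 tool x [-1.59186633e-03  5.91430151e-04 -9.99998558e-01]
```

View pics/wrist1.png

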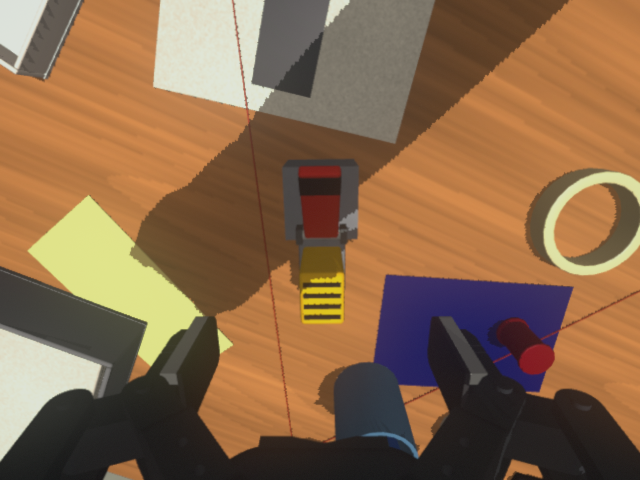

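```bash
python3 - <<'E'
from h import *;import pickle
d=pickle.load(open('v1.pkl','rb'));w=d['wrist'];o=d['obs']
hsv=cv2.cvtColor(w['image'],cv2.COLOR_RGB2HSV)
m=cv2.inRange(hsv,(22,150,60),(32,255,255));m[:,:280]=0;m[:,360:]=0;m[:230]=0;m[340:]=0
m=cv2.morphologyEx(m,cv2.MORPH_CLOSE,np.ones((9,9)))
for y in range(246,328,6):
    x=np.where(m[y])[0]; print(y,x.min() if len(x) else 0,x.max() if len(x) else 0, w['image'][y,308])
P=onz(w,[(300.5,272),(343.5,272),(344.5,323),(301,323)],.084,o);print(P,P.mean(0))
e=onz(w,[(284,161),(358,161),(287,239),(356,239)],.051,o);print(e,e.mean(0))
t=d['top']
print('cup rim/base',onz(t,[(347,180)],.09), onz(t,[(346,186)],.0))
im=cv2.resize(w['image'][150:340,260:380],None,fx=3,fy=3,interpolation=cv2.INTER_CUBIC);save('c3',im)
E
```

```text
246 0 0 [87 73 54]
252 0 0 [102  76  21]
258 0 0 [102  78  24]
264 0 0 [105  80  25]
270 0 0 [104  79  25]
276 327 342 [136 103  25]
282 309 343 [110  83  26]
288 303 342 [206 178  34]
294 302 342 [91 74 32]
300 302 342 [223 196  31]
306 302 343 [70 53 39]
312 302 343 [224 196  31]
318 303 342 [79 62 41]
324 0 0 [192 133  58]
[[ 0.56870924 -0.21887479  0.084     ]
 [ 0.55584134 -0.19022074  0.084     ]
 [ 0.59406604 -0.17134869  0.084     ]
 [ 0.60775669 -0.2018451   0.084     ]] [ 0.58159333 -0.19557233  0.084     ]
[[ 0.50461236 -0.2616629   0.051     ]
 [ 0.48189847 -0.21110644  0.051     ]
 [ 0.56060341 -0.23613226  0.051     ]
 [ 0.53793091 -0.18565367  0.051     ]] [ 0.52126129 -0.22363882  0.051     ]
cup rim/base [[ 0.69583765 -0.09374859  0.09      ]] [[ 0.70384469 -0.09634629  0.        ]]
```

View pics/c3.png

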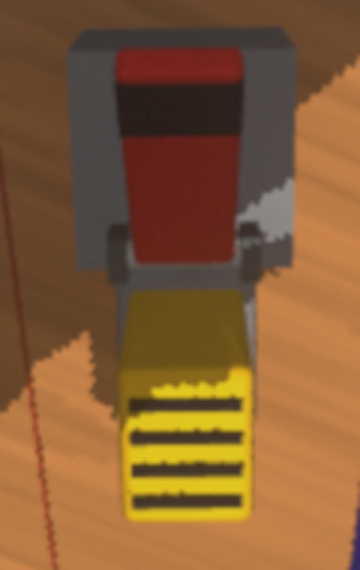

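```bash
python3 - <<'E'
from h import *;import pickle
d=pickle.load(open('v1.pkl','rb'));w=d['wrist'];o=d['obs']
T=lambda a:np.array(a)/3+[260,150]-.33
Y=onz(w,T([(122,370),(250,368),(250,520),(124,520)]),.084,o);B=onz(w,T([(74,50),(294,50),(79,268),(291,268)]),.051,o)
y=Y.mean(0);b=B.mean(0);v=(y-b)[:2];print(y,b,np.linalg.norm(v),np.degrees(np.arctan2(v[1],v[0])))
f=lambda p,q:np.degrees(np.arctan2(*(q-p)[[1,0]]))
print(f(Y[0],Y[3]),f(Y[1],Y[2]),f(B[0],B[2]),f(B[1],B[3]),f(Y[0],Y[1])-90,f(B[0],B[1])-90,f(B[2],B[3])-90)
print([np.linalg.norm(a-c) for a,c in [(Y[0],Y[1]),(Y[2],Y[3]),(Y[0],Y[3]),(B[0],B[1]),(B[0],B[2]),(B[2],B[3])]])
E
```

```text
[ 0.5820053  -0.19583707  0.084     ] [ 0.52309349 -0.22288965  0.051     ] 0.0648262533424653 24.664809942244286
23.74020213605031 25.217881737185206 23.61613994797824 25.11101775140751 25.157277046934666 24.19293896980885 24.18726476214451
[np.float64(0.0311923150177587), np.float64(0.03227563403208501), np.float64(0.041803933782465844), np.float64(0.05517123089609137), np.float64(0.057588090555407714), np.float64(0.05667384789890758)]
```

>>> jog_arm:
  deltas:
    - {"fingers":1,"x":25,"y":10,"z":-20,"twist":0}
    - {"fingers":1,"x":42,"y":17,"z":-50,"twist":0}
    - {"fingers":1,"x":42.5,"y":17,"z":-90,"twist":0}
    - {"fingers":1,"x":42.5,"y":17,"z":-120,"twist":0}
    - {"fingers":1,"x":42.5,"y":17,"z":-142,"twist":0}
    - {"fingers":1,"x":42.5,"y":17,"z":-142,"twist":0}
    - {"fingers":1,"x":42.5,"y":17,"z":-142,"twist":0}

```text
time: 2.85
ee_pos: [0.582, -0.1939, 0.0697]
tcp_rot: [-42.9, 89.9, -18.5]
wrist_force: [-0.1, 0.5, 0.8]
opening: 0.0854
```

```bash
python3 snap.py 2 wrist side
```

```text
2.85 [ 0.58196568 -0.19393104  0.06970847] [-1.84297519e+01  1.37131674e+01  2.01028495e-01  7.63539885e+01
 -2.29697132e-04 -4.28431384e+01] [-0.05877007  0.47601069  0.81907774] 0.08541099301400873
jaw yaw 114.41330820082857 tool x [ 2.21541184e-03 -7.42473049e-04 -9.99997270e-01]
```

View pics/wrist2.png

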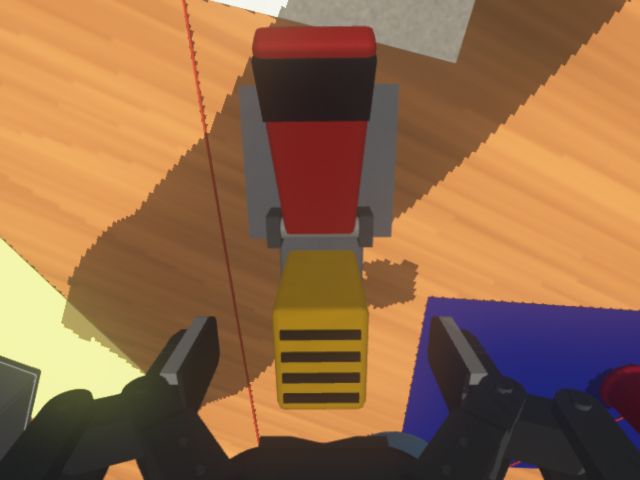

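View pics/side2.png

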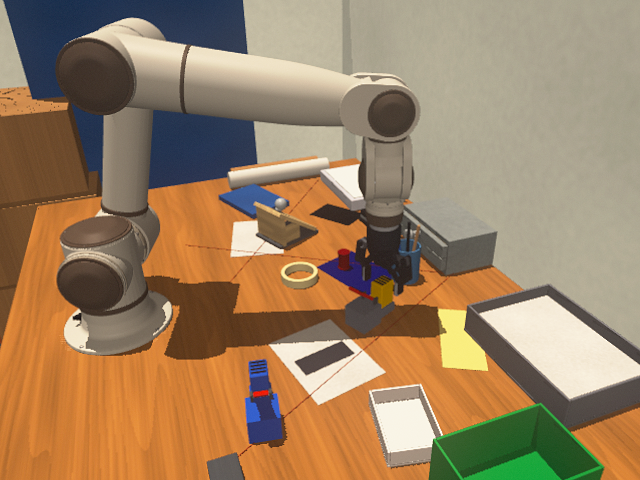

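```bash
python3 - <<'E'
from h import *;import pickle
d=pickle.load(open('v2.pkl','rb'));w=d['wrist'];o=d['obs']
Y=onz(w,[(275,312),(368,312),(365,408),(277,408)],.084,o);print(Y.mean(0),np.linalg.norm(Y[0]-Y[1]),np.linalg.norm(Y[0]-Y[3]), (Y.mean(0)-o['ee_pos'])[:2]@[np.cos(np.radians(24.3)),np.sin(np.radians(24.3))])
E
```

```text
[ 0.58202347 -0.19552343  0.084     ] 0.03137468095203049 0.04084137678073781 -0.0006026204203565379
```

>>> jog_arm:
  deltas:
    - {"fingers":0,"x":0,"y":0,"z":-2,"twist":0}
    - {"fingers":0,"x":0,"y":0,"z":-2,"twist":0}
    - {"fingers":0,"x":0,"y":0,"z":-2,"twist":0}
    - {"fingers":0,"x":0,"y":0,"z":-2,"twist":0}
    - {"fingers":0,"x":0,"y":0,"z":-2,"twist":0}
    - {"fingers":0,"x":0,"y":0,"z":-2,"twist":0}
    - {"fingers":0,"x":0,"y":0,"z":-2,"twist":0}
    - {"fingers":0,"x":0,"y":0,"z":-2,"twist":0}
  grip_force: 90

```text
time: 3.75
ee_pos: [0.5832, -0.1946, 0.0693]
tcp_rot: [-40.5, 89.7, -16.1]
wrist_force: [1.2, 0.3, 5.6]
opening: 0.033
```

>>> jog_arm:
  deltas:
    - {"fingers":0,"x":0,"y":0,"z":15,"twist":0}
    - {"fingers":0,"x":0,"y":0,"z":30,"twist":0}
    - {"fingers":0,"x":0,"y":0,"z":60,"twist":0}
    - {"fingers":0,"x":0,"y":0,"z":100,"twist":0}
    - {"fingers":0,"x":0,"y":0,"z":120,"twist":0}
    - {"fingers":0,"x":0,"y":0,"z":130,"twist":0}
    - {"fingers":0,"x":0,"y":0,"z":130,"twist":0}

```text
time: 4.45
ee_pos: [0.5836, -0.1948, 0.2008]
tcp_rot: [-41.4, 89.6, -17.0]
wrist_force: [-0.4, 0.4, -6.7]
opening: 0.0329
```

```bash
python3 snap.py 3 wrist side; python3 - <<'E'
from h import *
s=cv2.imread('pics/side3.png')[170:330,300:460]; w=cv2.imread('pics/wrist3.png')
cv2.imwrite('pics/c4.png',np.hstack([cv2.resize(s,(400,400)),cv2.resize(w,(400,300))[:, :] if 0 else cv2.copyMakeBorder(cv2.resize(w,(400,300)),0,100,0,0,0)]))
E
```

```text
4.45 [ 0.58355143 -0.19482984  0.20083093] [-1.84673802e+01  1.29139386e+01  1.37476366e+01  9.04015976e+01
  1.10284029e-02 -4.28480076e+01] [-0.41041877  0.35788675 -6.67914988] 0.032855033642680206
jaw yaw 114.3798602800755 tool x [ 0.00721412 -0.00220631 -0.99997154]
```

View pics/c4.png

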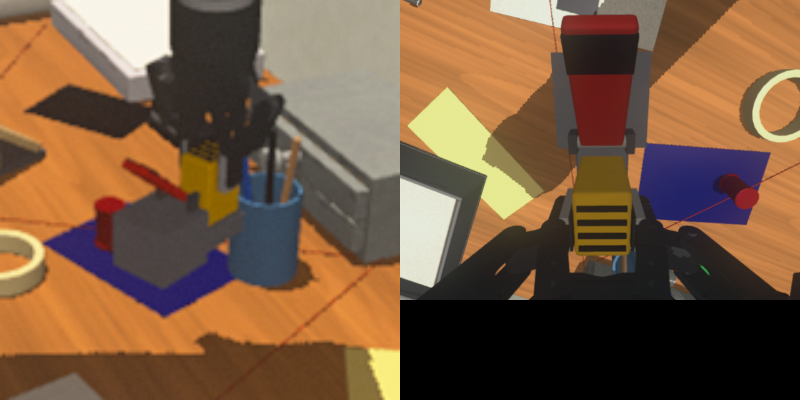

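>>> jog_arm:
  deltas:
    - {"fingers":0,"x":0,"y":15,"z":10,"twist":0}
    - {"fingers":0,"x":-2,"y":45,"z":24,"twist":0}
    - {"fingers":0,"x":-5,"y":80,"z":24,"twist":-1}
    - {"fingers":0,"x":-8,"y":120,"z":24,"twist":-1}
    - {"fingers":0,"x":-10,"y":160,"z":24,"twist":-2}
    - {"fingers":0,"x":-13,"y":200,"z":24,"twist":-2}
    - {"fingers":0,"x":-15,"y":240,"z":24,"twist":-3}
    - {"fingers":0,"x":-18,"y":280,"z":24,"twist":-3}
    - {"fingers":0,"x":-20,"y":320,"z":24,"twist":-3}
    - {"fingers":0,"x":-22,"y":345,"z":24,"twist":-3}

```text
time: 5.55
ee_pos: [0.5596, 0.1536, 0.2212]
tcp_rot: [-51.1, 89.9, -29.6]
wrist_force: [1.0, 0.0, -5.6]
opening: 0.0325
```

>>> jog_arm:
  deltas:
    - {"fingers":0,"x":-2,"y":30,"z":0,"twist":0}
    - {"fingers":0,"x":-4,"y":50,"z":0,"twist":0}
    - {"fingers":0,"x":-5,"y":55,"z":0,"twist":0}
    - {"fingers":0,"x":-5,"y":55,"z":0,"twist":0}
    - {"fingers":0,"x":-5,"y":55,"z":0,"twist":0}

```text
time: 6.05
ee_pos: [0.5544, 0.2081, 0.2209]
tcp_rot: [-75.7, 89.9, -54.2]
wrist_force: [0.2, 0.3, -5.0]
opening: 0.0331
```

```bash
python3 snap.py 4 wrist side
```

```text
6.05 [0.55437624 0.20808595 0.22085127] [20.62224771 10.33059924 12.95984157 92.60020751 -0.10726752 -0.86512615] [ 0.22464828  0.29193085 -5.02384596] 0.033065130101953145
jaw yaw 111.48732091320917 tool x [ 0.00113367 -0.00157373 -0.99999812]
```

View pics/wrist4.png

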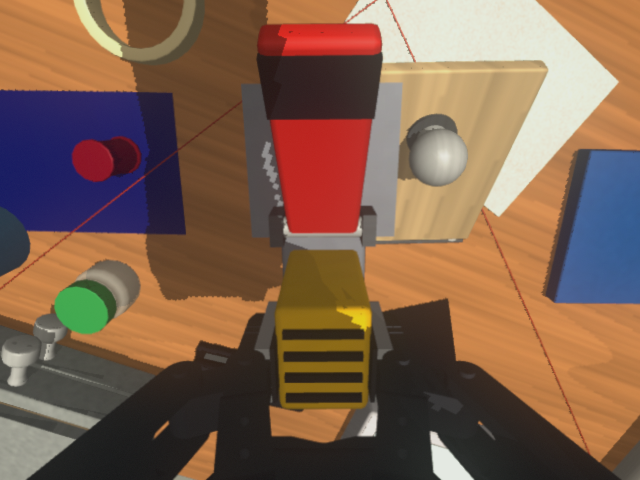

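View pics/side4.png

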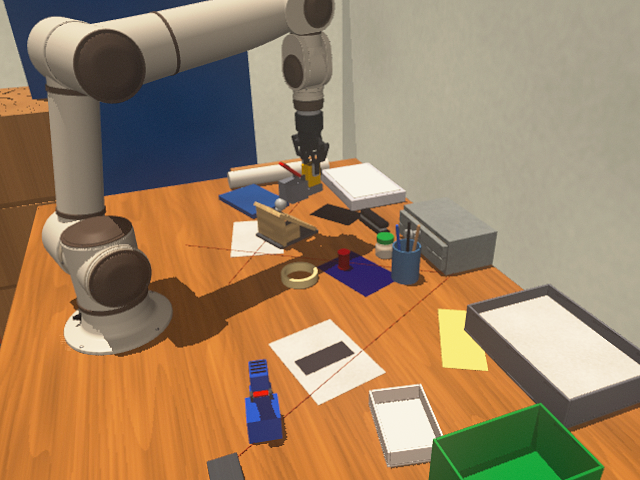

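```bash
python3 - <<'E'
from h import *;import pickle
d=pickle.load(open('v4.pkl','rb'));w=d['wrist'];o=d['obs'];im=w['image']
hsv=cv2.cvtColor(im,cv2.COLOR_RGB2HSV)
m=((hsv[...,1]<45)&(hsv[...,2]>85)).astype(np.uint8)*255;m[:120]=0;m[190:]=0;m[:,:406]=0;m[:,470:]=0
c=max(cv2.findContours(m,0,1)[0],key=cv2.contourArea);print(cv2.minEnclosingCircle(c),cv2.fitEllipse(c))
u=(438.3,156.5);b=onz(w,[u],.1068,o)[0];print('ball',b)
zt=o['ee_pos'][2]-.0693+.051
B=onz(w,[(244,84),(402,84),(250,237),(394,237)],zt,o);print(B,B.mean(0))
M=R.from_euler('xyz',o['tcp_rot'],degrees=True).as_matrix();L=M[:,2];J=M[:,1]
print('socket-tcp lens,jaw',(B.mean(0)-o['ee_pos'])@L,(B.mean(0)-o['ee_pos'])@J,'ball-tcp',(b-o['ee_pos'])@L,(b-o['ee_pos'])@J)
for i in (0,1),(2,3): print(np.linalg.norm(B[i[0]]-B[i[1]]))
f=lambda p,q:np.degrees(np.arctan2(*(q-p)[[1,0]]))
H=onz(w,[(400,66.5),(545,61.5)],.1138,o);print('high edge',f(*H)-90)
Lo=onz(w,[(380,241),(462,239)],.0192,o);print('low',f(*Lo)-90)
Rg=np.r_[onz(w,[(547,66)],.1138,o),onz(w,[(464,238)],.0192,o)];print('side',f(*Rg),Rg)
print('light yaw',f(B[0],B[1])-90,f(B[2],B[3])-90,f(B[0],B[2]),f(B[1],B[3]))
E
```

```text
((436.87451171875, 150.9921875), 34.05953598022461) ((437.3196716308594, 152.01910400390625), (56.562904357910156, 67.17117309570312), 171.60108947753906)
ball [0.47303643 0.25321216 0.1068    ]
[[0.47713935 0.14642433 0.20255127]
 [0.45649827 0.19898083 0.20255127]
 [0.5312363  0.16613006 0.20255127]
 [0.50979033 0.22058545 0.20255127]] [0.49366606 0.18303017 0.20255127]
socket-tcp lens,jaw -0.06567730271763655 -0.0010421144506643745 ball-tcp -0.05921156171057436 0.07199851574532876
0.05646449789816342
0.05852622800788797
high edge 23.720851216433445
low 22.9764214138318
side 22.370061335806497 [[0.40418581 0.28600968 0.1138    ]
 [0.5292255  0.33747089 0.0192    ]]
light yaw 21.4419575910225 21.495829539604287 20.015004444996386 22.067651160593037
```

>>> jog_arm:
  deltas:
    - {"fingers":0,"x":-8,"y":20,"z":0,"twist":0}
    - {"fingers":0,"x":-24,"y":60,"z":0,"twist":0}
    - {"fingers":0,"x":-38,"y":95,"z":0,"twist":1}
    - {"fingers":0,"x":-48,"y":121,"z":0,"twist":1}
    - {"fingers":0,"x":-48,"y":121,"z":0,"twist":1}
    - {"fingers":0,"x":-48,"y":121,"z":0,"twist":1}

```text
time: 6.75
ee_pos: [0.5067, 0.3284, 0.2211]
tcp_rot: [-66.6, 89.9, -44.2]
wrist_force: [0.0, -0.5, -6.3]
opening: 0.0327
```

```bash
python3 snap.py 5 wrist side
```

```text
6.75 [0.50671863 0.32837553 0.2210816 ] [33.00475417 11.99459613 14.91139426 92.88619333 -0.1346778  10.55718652] [ 0.02313297 -0.4650011  -6.34671632] 0.032746702501493696
jaw yaw 112.44747108127837 tool x [ 0.00172833 -0.00168029 -0.99999709]
```

View pics/wrist5.png

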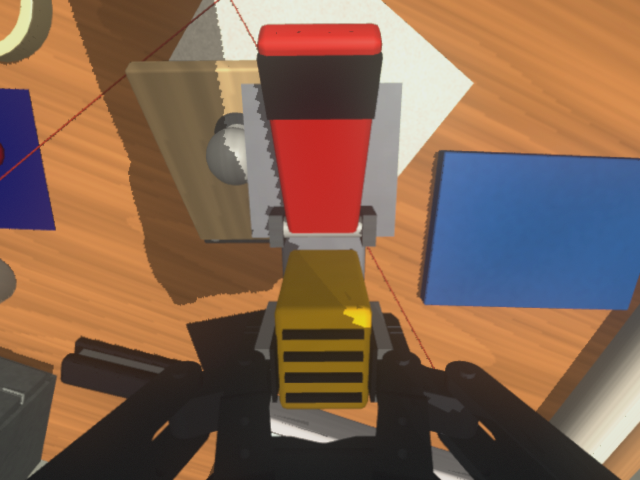

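```bash
python3 - <<'E'
from h import *
a=cv2.imread('pics/wrist4.png')[105:205,390:490];b=cv2.imread('pics/wrist5.png')[105:205,180:280]
z=lambda i:cv2.resize(cv2.convertScaleAbs(i,alpha=1.4,beta=20),(400,400),interpolation=cv2.INTER_CUBIC)
cv2.imwrite('pics/c5.png',np.hstack([z(a),z(b)]))
E
```

```text
(no output)
```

View pics/c5.png

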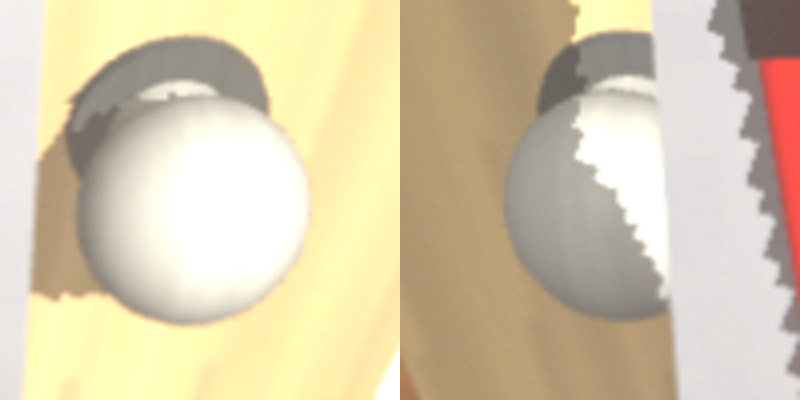

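```bash
python3 - <<'E'
from h import *;import pickle
for v,u in (('v4',(437.9,157.0)),('v5',(234.4,155.9))):
    d=pickle.load(open(v+'.pkl','rb'));w=d['wrist'];o=d['obs']
    for z in (.1068,):
        b=onz(w,[u],z,o)[0];print(v,b)
    M=R.from_euler('xyz',o['tcp_rot'],degrees=True).as_matrix();print((b-o['ee_pos'])@M[:,2],(b-o['ee_pos'])@M[:,1])
a=pickle.load(open('v4.pkl','rb'));b=pickle.load(open('v5.pkl','rb'))
print(tri(a['wrist'],(437.9,157),b['wrist'],(234.4,155.9),a['obs'],b['obs']))
w,o=b['wrist'],b['obs']
f=lambda p,q:np.degrees(np.arctan2(*(q-p)[[1,0]]))
Rg=np.r_[onz(w,[(127,66)],.1138,o),onz(w,[(204,240)],.0192,o)];print('side',f(*Rg),Rg)
H=onz(w,[(127,63),(257,62)],.1138,o);print('high edge',f(*H)-90)
E
```

```text
v4 [0.47340777 0.25311805 0.1068    ]
-0.05890049618379961 0.07177493167785073
v5 [0.47360731 0.25278401 0.1068    ]
-0.05957538468848072 -0.05696781889349843
(array([0.473446  , 0.25290246, 0.1075154 ]), np.float64(6.183296012515447e-05))
side 23.015613739825 [[0.44737218 0.18074025 0.1138    ]
 [0.57383443 0.23446097 0.0192    ]]
high edge 22.373198370814578
```

>>> jog_arm:
  deltas:
    - {"fingers":0,"x":12,"y":-22,"z":0,"twist":0}
    - {"fingers":0,"x":24,"y":-44,"z":0,"twist":0}
    - {"fingers":0,"x":28,"y":-50,"z":-8,"twist":0}
    - {"fingers":0,"x":28,"y":-50,"z":-15,"twist":0}
    - {"fingers":0,"x":28,"y":-50,"z":-19,"twist":0}
    - {"fingers":0,"x":28,"y":-50,"z":-19,"twist":0}
    - {"fingers":0,"x":28,"y":-50,"z":-19,"twist":0}

```text
time: 7.55
ee_pos: [0.5348, 0.2781, 0.2022]
tcp_rot: [-66.6, 89.9, -44.1]
wrist_force: [-0.3, 0.5, -4.8]
opening: 0.0327
```

```bash
python3 snap.py 6 wrist side;  python3 - <<'E'
from h import *
s=cv2.imread('pics/side6.png')[130:260,230:360]; w=cv2.imread('pics/wrist6.png')
cv2.imwrite('pics/c6.png',np.hstack([cv2.resize(s,(500,500),interpolation=cv2.INTER_CUBIC),cv2.resize(w[:300,190:460],(300,333))[:500] if 0 else cv2.copyMakeBorder(cv2.resize(w[:300,190:460],(300,333)),0,167,0,0,0)]))
E
```

```text
7.55 [0.5347729  0.27812563 0.20215859] [27.53154794 11.56250335 12.31198953 90.70969229 -0.12017143  5.12770221] [-0.31722258  0.53846557 -4.78259247] 0.032740936618558786
jaw yaw 112.40375293655784 tool x [ 0.00158537 -0.00153883 -0.99999756]
```

View pics/c6.png

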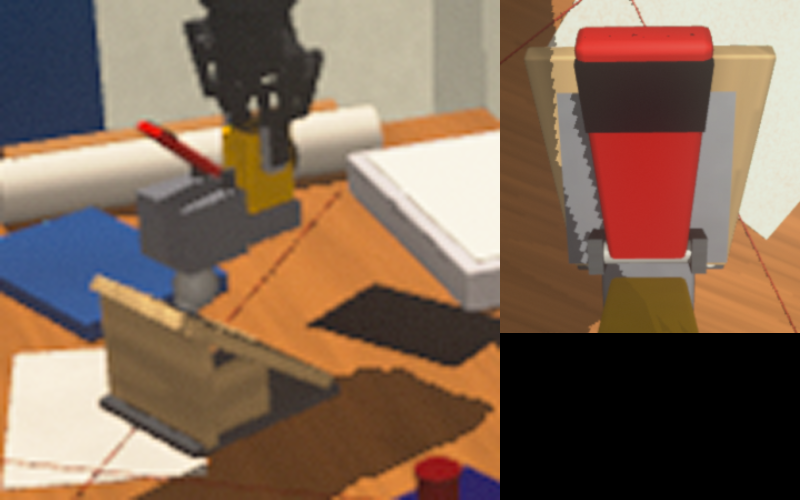

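>>> jog_arm:
  deltas:
    - {"fingers":0,"x":0,"y":0,"z":-3,"twist":0}
    - {"fingers":0,"x":0,"y":0,"z":-6,"twist":0}
    - {"fingers":0,"x":0,"y":0,"z":-9,"twist":0}
    - {"fingers":0,"x":0,"y":0,"z":-11,"twist":0}
    - {"fingers":0,"x":0,"y":0,"z":-13,"twist":0}
    - {"fingers":0,"x":0,"y":0,"z":-13,"twist":0}

```text
time: 8.25
ee_pos: [0.5349, 0.278, 0.1891]
tcp_rot: [-64.6, 89.9, -42.2]
wrist_force: [0.1, -0.0, -5.0]
opening: 0.033
```

>>> jog_arm:
  deltas:
    - {"fingers":0,"x":0,"y":0,"z":-2,"twist":0}
    - {"fingers":0,"x":0,"y":0,"z":-4,"twist":0}
    - {"fingers":0,"x":0,"y":0,"z":-6,"twist":0}
    - {"fingers":0,"x":0,"y":0,"z":-8,"twist":0}
    - {"fingers":0,"x":0,"y":0,"z":-10,"twist":0}
    - {"fingers":0,"x":0,"y":0,"z":-12,"twist":0}
    - {"fingers":0,"x":0,"y":0,"z":-14,"twist":0}
    - {"fingers":0,"x":0,"y":0,"z":-14,"twist":0}

```text
time: 9.05
ee_pos: [0.5347, 0.278, 0.1748]
tcp_rot: [-75.4, 89.9, -53.0]
wrist_force: [0.5, -0.5, -5.0]
opening: 0.0326
```

```bash
python3 snap.py 7 wrist side;  python3 - <<'E'
from h import *
s=cv2.imread('pics/side7.png')[130:260,230:360]; w=cv2.imread('pics/wrist7.png')
cv2.imwrite('pics/c7.png',np.hstack([cv2.resize(s,(500,500),interpolation=cv2.INTER_CUBIC),cv2.copyMakeBorder(cv2.resize(w[:300,190:460],(300,333)),0,167,0,0,0)]))
E
```

```text
9.05 [0.53474018 0.27801871 0.17476064] [27.52567701 11.35503703  9.047596   87.6717907  -0.12400344  5.12060992] [ 0.5288855  -0.45126154 -4.98775207] 0.03262274809463183
jaw yaw 112.4050109016345 tool x [ 0.00132165 -0.00175176 -0.99999759]
```

View pics/c7.png

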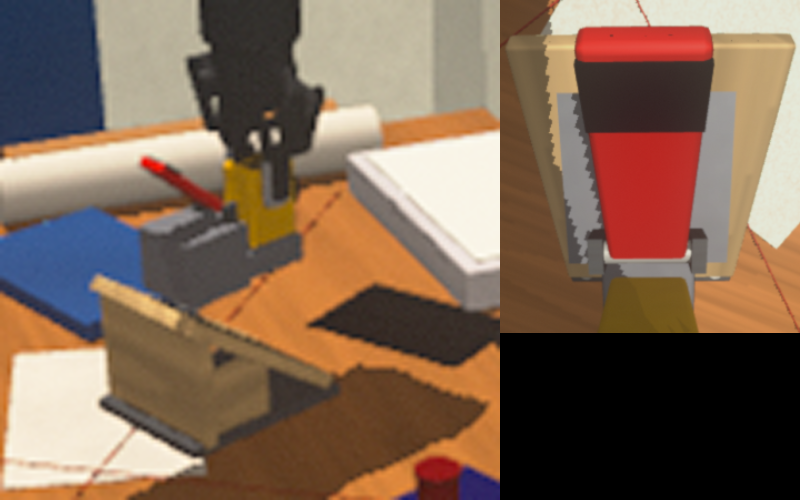

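>>> jog_arm:
  deltas:
    - {"fingers":0,"x":0,"y":0,"z":-3,"twist":0}
    - {"fingers":0,"x":0,"y":0,"z":-6,"twist":0}
    - {"fingers":0,"x":2,"y":1,"z":-9,"twist":0}
    - {"fingers":0,"x":5,"y":2,"z":-12,"twist":0}
    - {"fingers":0,"x":7,"y":3,"z":-15,"twist":0}
    - {"fingers":0,"x":9,"y":4,"z":-19,"twist":0}
    - {"fingers":0,"x":9,"y":4,"z":-19,"twist":0}
  grip_force: 25

```text
time: 9.85
ee_pos: [0.5437, 0.2822, 0.1558]
tcp_rot: [-85.6, 89.9, -63.2]
wrist_force: [-5.2, -0.9, 1.5]
opening: 0.033
```

```bash
cat > v.sh <<'X'
python3 snap.py $1 wrist side;  python3 - <<E
from h import *
s=cv2.imread('pics/side$1.png')[130:260,230:360]; w=cv2.imread('pics/wrist$1.png')
cv2.imwrite('pics/d$1.png',np.hstack([cv2.resize(s,(450,450),interpolation=cv2.INTER_CUBIC),cv2.copyMakeBorder(cv2.resize(w[:420,150:500],(350,420)),0,30,0,0,0)]))
E
X
bash v.sh 8
```

```text
9.85 [0.54365747 0.28215032 0.15582653] [27.47151948 12.71568612  8.55119558 85.83668872 -0.09796463  5.06469592] [-5.15451476 -0.94517328  1.47353699] 0.03297116141983984
jaw yaw 112.40681819810833 tool x [ 7.70484682e-04 -1.52650195e-03 -9.99998538e-01]
```

View pics/d8.png

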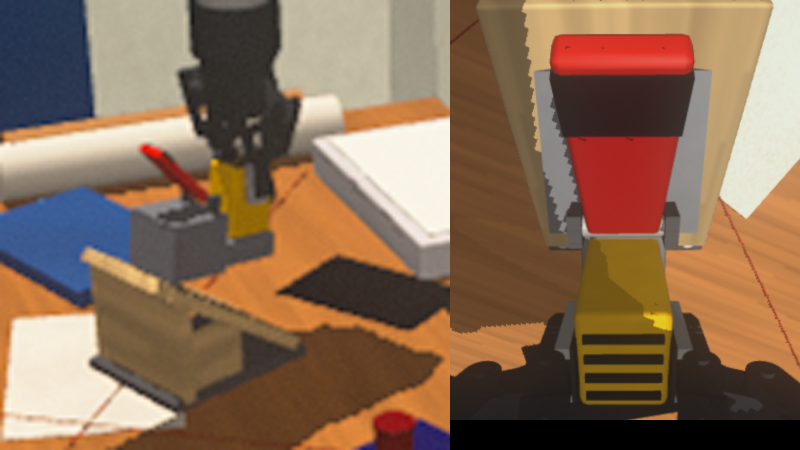

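>>> jog_arm:
  deltas:
    - {"fingers":0,"x":1,"y":0.5,"z":-4,"twist":0}
    - {"fingers":0,"x":2,"y":1,"z":-8,"twist":0}
    - {"fingers":0,"x":3,"y":1,"z":-12,"twist":0}
    - {"fingers":0,"x":4,"y":1.5,"z":-16,"twist":0}
    - {"fingers":0,"x":5,"y":2,"z":-20.5,"twist":0}
    - {"fingers":0,"x":5,"y":2,"z":-20.5,"twist":0}

```text
time: 10.55
ee_pos: [0.5507, 0.2851, 0.1368]
tcp_rot: [-12.3, 89.6, 10.1]
wrist_force: [4.6, 2.6, 6.1]
opening: 0.0326
```

```bash
bash v.sh 9
```

```text
10.55 [0.5506575  0.28511099 0.1367839 ] [27.42009297 13.47755901  7.35320768 83.52972473 -0.10775082  5.026542  ] [4.60830756 2.56145969 6.09959597] 0.032591810790074734
jaw yaw 112.3929877198608 tool x [ 0.00622522  0.00111099 -0.99998001]
```

View pics/d9.png

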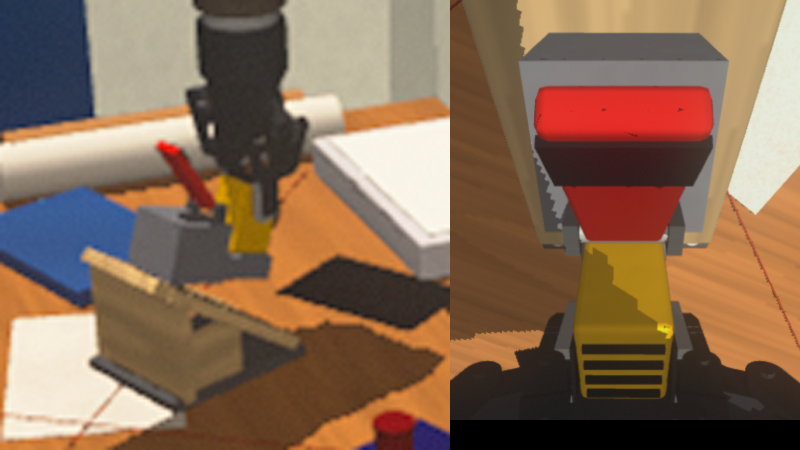

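>>> jog_arm:
  deltas:
    - {"fingers":0,"x":-0.5,"y":0,"z":-4,"twist":0}
    - {"fingers":0,"x":-0.5,"y":0,"z":-8,"twist":0}
    - {"fingers":0,"x":-0.7,"y":0,"z":-12,"twist":0}
    - {"fingers":0,"x":-0.7,"y":-0.3,"z":-16,"twist":0}
    - {"fingers":0,"x":-0.8,"y":-0.3,"z":-20,"twist":0}
    - {"fingers":0,"x":-0.8,"y":-0.3,"z":-20,"twist":0}

```text
time: 11.25
ee_pos: [0.5522, 0.2858, 0.1184]
tcp_rot: [-4.6, 89.3, 17.7]
wrist_force: [9.0, 5.7, 2.1]
opening: 0.0327
```

```bash
bash v.sh 10
```

```text
11.25 [0.55216324 0.28580162 0.11837923] [27.41913474 13.47538691  5.31696536 81.12208079 -0.12270964  5.03607807] [8.96823326 5.7238569  2.07811458] 0.03270317625525066
jaw yaw 112.3819111904058 tool x [ 0.01213282  0.00388147 -0.99991886]
```

View pics/d10.png

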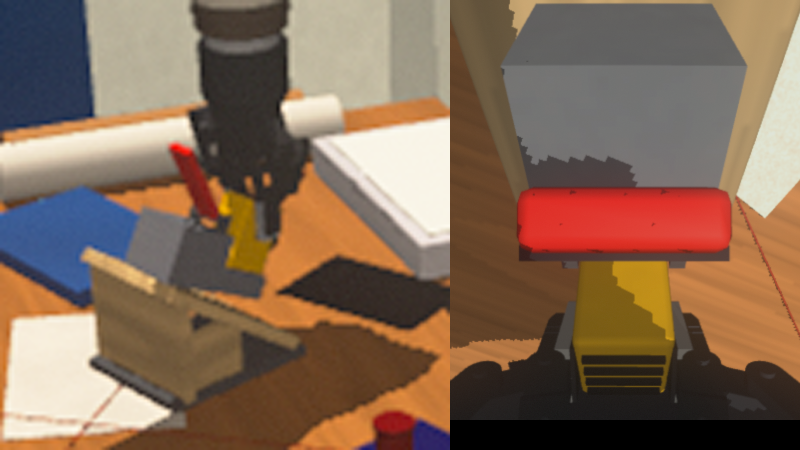

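>>> jog_arm:
  deltas:
    - {"fingers":0,"x":0,"y":0,"z":-3,"twist":0}
    - {"fingers":0,"x":-0.5,"y":0,"z":-6,"twist":0}
    - {"fingers":0,"x":-1,"y":-0.4,"z":-9,"twist":0}
    - {"fingers":0,"x":-1,"y":-0.4,"z":-11,"twist":0}
    - {"fingers":0,"x":-1,"y":-0.4,"z":-12,"twist":0}
    - {"fingers":0,"x":-1,"y":-0.4,"z":-12,"twist":0}

```text
time: 11.95
ee_pos: [0.5526, 0.2861, 0.1073]
tcp_rot: [-2.9, 89.0, 19.5]
wrist_force: [5.5, 2.1, 6.9]
opening: 0.033
```

```bash
bash v.sh 11
```

```text
11.95 [0.55263012 0.28613005 0.10731099] [27.43086004 13.44561489  4.05506942 79.6519512  -0.1335727   5.03975276] [5.48705128 2.09106708 6.89721824] 0.03304615059776767
jaw yaw 112.3895788766531 tool x [ 0.0159059   0.00562911 -0.99985765]
```

View pics/d11.png

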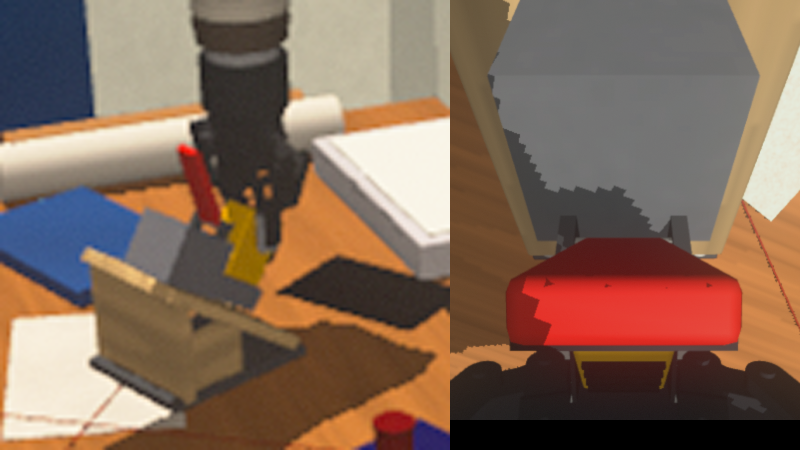

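>>> jog_arm:
  deltas:
    - {"fingers":0.7,"x":0,"y":0,"z":-1,"twist":0}
    - {"fingers":1,"x":0,"y":0,"z":0,"twist":0}
    - {"fingers":1,"x":0,"y":0,"z":0,"twist":0}
    - {"fingers":1,"x":0,"y":0,"z":0,"twist":0}
    - {"fingers":1,"x":0,"y":0,"z":0,"twist":0}
    - {"fingers":1,"x":10,"y":4,"z":10,"twist":0}
    - {"fingers":1,"x":15,"y":6,"z":40,"twist":0}
    - {"fingers":1,"x":15,"y":6,"z":80,"twist":0}
    - {"fingers":1,"x":15,"y":6,"z":110,"twist":0}
    - {"fingers":1,"x":15,"y":6,"z":120,"twist":0}

```text
time: 13.05
ee_pos: [0.5684, 0.2925, 0.2311]
tcp_rot: [-1.2, 88.8, 21.2]
wrist_force: [0.0, 0.4, 0.5]
opening: 0.0856
```

```bash
bash v.sh 12
```

```text
13.05 [0.56836638 0.29254991 0.23112194] [27.29111369 16.09765966 20.93253674 93.60584094 -0.1318994   4.8983794 ] [0.00445072 0.38768253 0.535221  ] 0.08559713529163347
jaw yaw 112.3910343188556 tool x [ 0.02011703  0.0077888  -0.99976729]
```

View pics/d12.png

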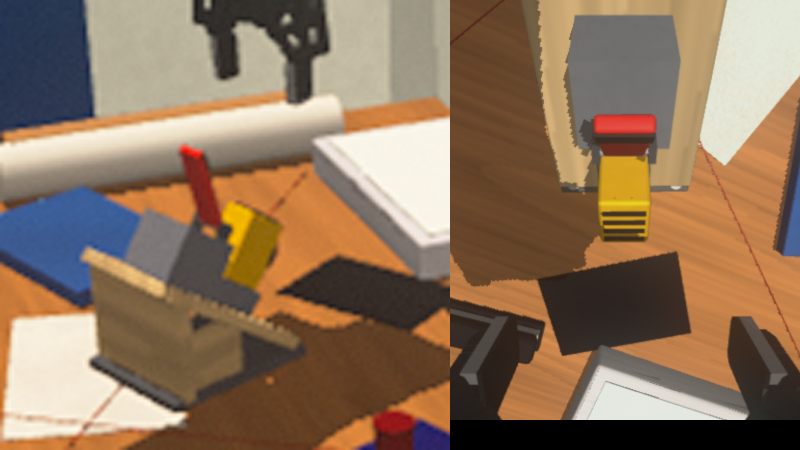

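View pics/wrist12.png

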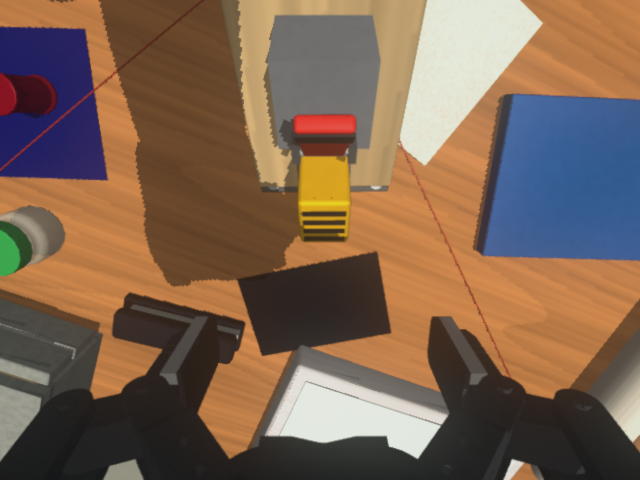

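```bash
cat > ov.py <<'E'
from h import *;import pickle,sys
d=pickle.load(open(f'v{sys.argv[1]}.pkl','rb'));o=d['obs']
y=np.radians(22.5);L=np.array([np.cos(y),np.sin(y),0]);Z=np.array([0,0,1.]);J=np.cross(Z,L);a=np.radians(35)
X=-np.cos(a)*L+np.sin(a)*Z; N=np.cos(a)*Z+np.sin(a)*L; Yv=np.cross(N,X)
B=np.array([.4735,.2529,.1070])
W=lambda p:B+(np.array(p,float)/1000-[0,0,.023])@np.array([X,Yv,N])
blk=[(x,yy,z) for z in(51,0) for x,yy in((29,-29),(29,29),(-29,29),(-29,-29))]
yel=[(x,yy,84) for x,yy in((-44,-17),(-44,17),(-88,17),(-88,-17))]
tail=[(-91,-21,0),(-91,21,0),(-91,-21,22),(-91,21,22)]
if __name__=='__main__':
  ims=[]
  for n,(x0,y0,wd,h) in (('wrist',(220,0,200,250)),('side',(245,175,90,112))):
    im=d[n]['image'].copy();k=500/h
    c=cv2.resize(im[y0:y0+h,x0:x0+wd],(400,500),interpolation=cv2.INTER_CUBIC);c=np.ascontiguousarray(c)
    for pts,col in((blk,(0,255,0)),(yel,(255,0,255)),(tail,(0,255,255))):
        P=proj(d[n],W(pts),o if n=='wrist' else None)
        for p in (P-[x0,y0]+.5)*[400/wd,500/h]: cv2.circle(c,tuple(int(v) for v in p),3,col,1)
    ims.append(c)
  save('ov'+sys.argv[1],np.hstack(ims))
E
python3 ov.py 12
```

```text
(no output)
```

View pics/ov12.png

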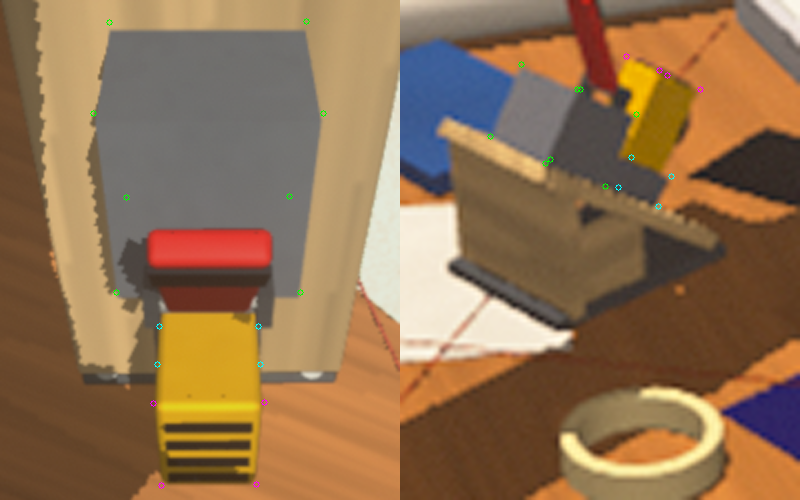

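```bash
python3 - <<'E'
import sys;sys.argv=['x','12']
from ov import *
for p in [(29,0,51),(25,0,51),(-22,0,60),(-22+75*np.cos(.8),0,60+75*np.sin(.8)),(53,0,64),(18,0,64),(40,0,64)]: print(p,np.round(W(p),4))
E
python3 - <<'E'
import cv2
s=cv2.imread('pics/side12.png')[180:240,250:320];cv2.imwrite('pics/z12.png',cv2.resize(s,(700,600),interpolation=cv2.INTER_CUBIC))
E
```

```text
(29, 0, 51) [0.4664 0.25   0.1466]
(25, 0, 51) [0.4694 0.2512 0.1443]
(-22, 0, 60) [0.5098 0.2679 0.1247]
(np.float64(30.2530032010374), 0, np.float64(113.80170681746421)) [0.4987 0.2633 0.1987]
(53, 0, 64) [0.4551 0.2453 0.171 ]
(18, 0, 64) [0.4816 0.2563 0.1509]
(40, 0, 64) [0.465  0.2494 0.1635]
```

View pics/z12.png

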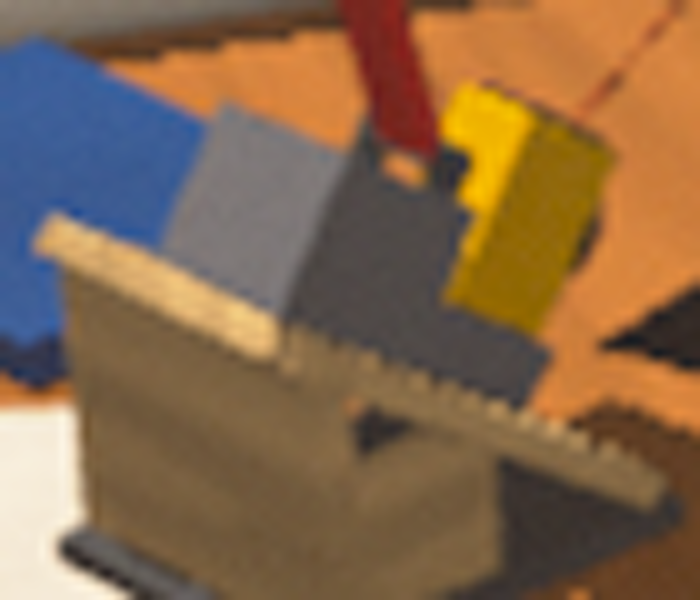

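>>> jog_arm:
  deltas:
    - {"fingers":0,"x":-10,"y":-4,"z":20,"twist":0}
    - {"fingers":0,"x":-35,"y":-15,"z":20,"twist":0}
    - {"fingers":0,"x":-65,"y":-28,"z":20,"twist":0}
    - {"fingers":0,"x":-90,"y":-38,"z":20,"twist":0}
    - {"fingers":0,"x":-101,"y":-42,"z":10,"twist":0}
    - {"fingers":0,"x":-101,"y":-42,"z":-10,"twist":0}
    - {"fingers":0,"x":-101,"y":-42,"z":-30,"twist":0}
    - {"fingers":0,"x":-101,"y":-42,"z":-50,"twist":0}
    - {"fingers":0,"x":-101,"y":-42,"z":-60,"twist":0}
    - {"fingers":0,"x":-101,"y":-42,"z":-62,"twist":0}

```text
time: 14.15
ee_pos: [0.4662, 0.2499, 0.1643]
tcp_rot: [-3.7, 89.1, 18.7]
wrist_force: [-0.5, -0.3, 0.3]
opening: -0.0001
```

```bash
bash v.sh 13
```

```text
14.15 [0.46622721 0.24991878 0.16434139] [28.27001631  0.34134594 -4.02495973 84.73856882 -0.15139974  5.88111656] [-0.52999807 -0.31373925  0.3431292 ] -6.86866768004595e-05
jaw yaw 112.38725166200058 tool x [ 0.01501039  0.00507185 -0.99987447]
```

View pics/d13.png

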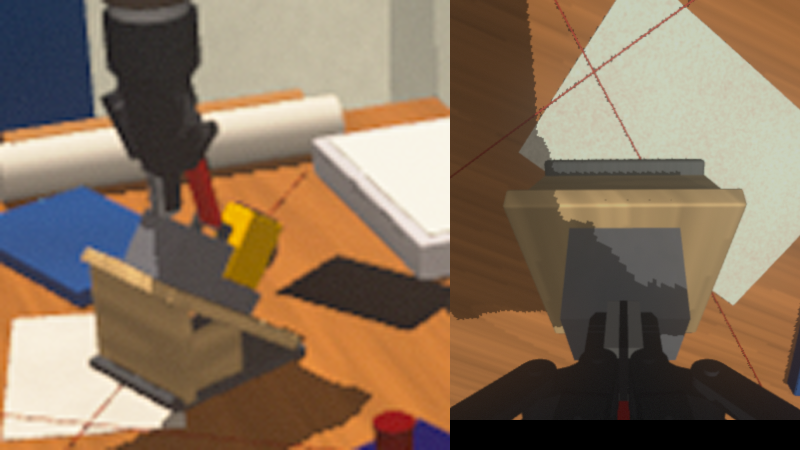

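>>> jog_arm:
  deltas:
    - {"fingers":0,"x":2,"y":1,"z":-1,"twist":0}
    - {"fingers":0,"x":2,"y":1,"z":-2,"twist":0}
    - {"fingers":0,"x":2,"y":1,"z":-3,"twist":0}
    - {"fingers":0,"x":2,"y":1,"z":-4,"twist":0}
    - {"fingers":0,"x":2,"y":1,"z":-4,"twist":0}

```text
time: 14.75
ee_pos: [0.4691, 0.2514, 0.1625]
tcp_rot: [-2.0, 88.9, 20.3]
wrist_force: [0.2, 0.4, 0.8]
opening: 0.0001
```

>>> jog_arm:
  deltas:
    - {"fingers":0,"x":0,"y":0,"z":-2,"twist":0}
    - {"fingers":0,"x":0,"y":0,"z":-4,"twist":0}
    - {"fingers":0,"x":0,"y":0,"z":-5,"twist":0}
    - {"fingers":0,"x":0,"y":0,"z":-6,"twist":0}

```text
time: 15.15
ee_pos: [0.4694, 0.2516, 0.1611]
tcp_rot: [-0.4, 88.6, 22.0]
wrist_force: [-11.6, -4.9, 37.2]
opening: 0.0003
```

>>> jog_arm:
  deltas:
    - {"fingers":0,"x":-2,"y":-1,"z":20,"twist":0}
    - {"fingers":0,"x":-2,"y":-1,"z":60,"twist":0}
    - {"fingers":0,"x":0,"y":0,"z":90,"twist":0}
    - {"fingers":0,"x":35,"y":14,"z":92,"twist":0}
    - {"fingers":0,"x":65,"y":27,"z":92,"twist":0}
    - {"fingers":0,"x":75,"y":31,"z":92,"twist":0}
    - {"fingers":0,"x":75,"y":31,"z":92,"twist":0}

```text
time: 15.85
ee_pos: [0.5453, 0.2829, 0.2519]
tcp_rot: [-0.9, 88.7, 21.5]
wrist_force: [-1.4, -0.2, -0.5]
opening: 0.0002
```

```bash
bash v.sh 14; python3 ov.py 14
```

```text
15.85 [0.54533909 0.28290699 0.25187626] [27.47743241 12.89678796 19.39371021 95.21749887 -0.13383779  5.0981278 ] [-1.4326069  -0.19235226 -0.45724936] 0.0002040664679896424
jaw yaw 112.37759030750699 tool x [ 0.02088723  0.00822983 -0.99974796]
```

View pics/ov14.png

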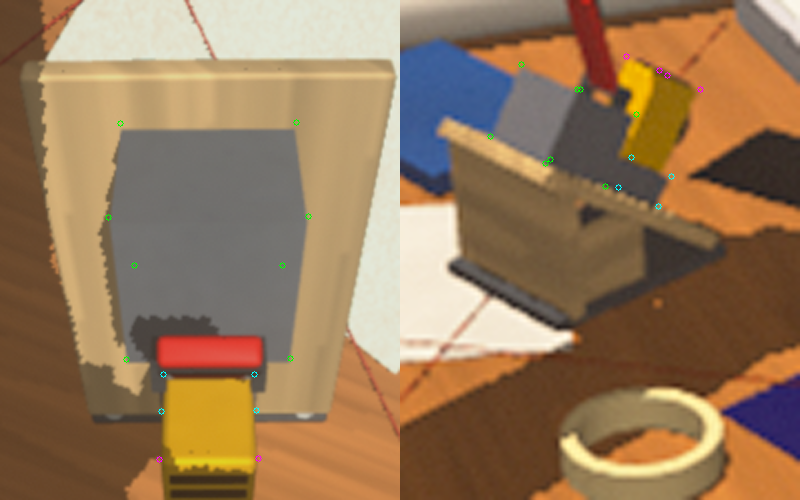

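```bash
python3 - <<'E'
import sys;sys.argv=['x','14']
from ov import *
w=d['wrist']
px=lambda q:np.array(q)/2+[220,0]-.25
def deck(q,h=0):
    oo,dd=ray(w,[px(q)],o);n=N;t=((B-N*(.023-h)-oo)@n)/(dd[0]@n);p=oo+dd[0]*t;v=p-B;return np.round([v@X*1000,v@Yv*1000],1)
for n,q,h in (('deck edge',(208,77),0),('blk bottom back L',(121,129),0),('blk bottom back R',(296,129),0),('top back L',(110,222),.051),('top back R',(306,218),.051),('top front R',(290,362),.051),('yellow top back L',(161,463),.084),('R',(255,463),.084)): print(n,deck(q,h))
E
```

```text
deck edge [43.7 -0.1]
blk bottom back L [26.8 28.9]
blk bottom back R [ 26.6 -29.3]
top back L [27.2 28.7]
top back R [ 28.4 -28.4]
top front R [-30.9 -29. ]
yellow top back L [-46.5  16.6]
R [-46.6 -16.1]
```

>>> jog_arm:
  deltas:
    - {"fingers":0,"x":-8,"y":-3,"z":-15,"twist":0}
    - {"fingers":0,"x":-12,"y":-5,"z":-40,"twist":0}
    - {"fingers":0,"x":-12,"y":-5,"z":-60,"twist":0}
    - {"fingers":0,"x":-12,"y":-5,"z":-70,"twist":0}
    - {"fingers":0,"x":-12,"y":-5,"z":-70,"twist":0}

```text
time: 16.45
ee_pos: [0.5311, 0.277, 0.1821]
tcp_rot: [-1.0, 88.8, 21.4]
wrist_force: [0.1, 0.6, 0.8]
opening: 0.0003
```

```bash
bash v.sh 15
```

```text
16.45 [0.53107278 0.27696148 0.18206731] [27.60214639  9.66062248  7.89854874 87.01614689 -0.13299885  5.2088412 ] [0.09408313 0.6483367  0.83512713] 0.00032032683120930284
jaw yaw 112.3916564601676 tool x [ 0.01997113  0.00782222 -0.99976996]
```

View pics/d15.png

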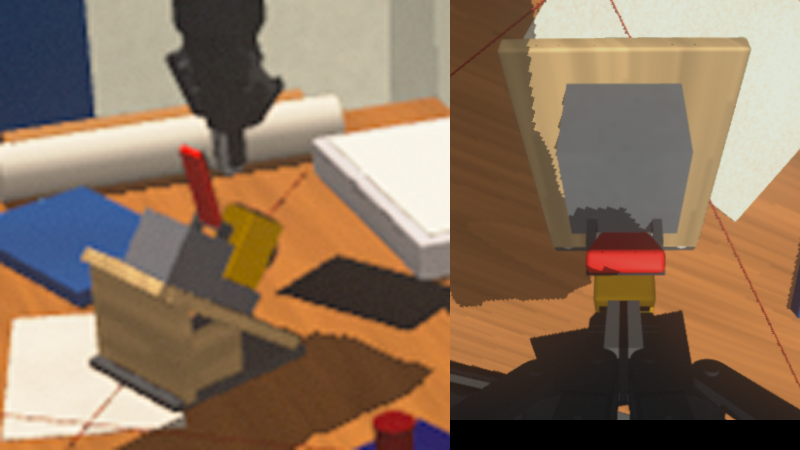

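>>> jog_arm:
  deltas:
    - {"fingers":0,"x":-7.5,"y":-3,"z":0,"twist":0}
    - {"fingers":0,"x":-15,"y":-6,"z":0,"twist":0}
    - {"fingers":0,"x":-20,"y":-8.5,"z":1,"twist":0}
    - {"fingers":0,"x":-24,"y":-10,"z":0,"twist":0}
    - {"fingers":0,"x":-28,"y":-11.5,"z":-1,"twist":0}
    - {"fingers":0,"x":-31,"y":-13,"z":-3,"twist":0}
    - {"fingers":0,"x":-34,"y":-14,"z":-5,"twist":0}
    - {"fingers":0,"x":-37,"y":-15.5,"z":-8,"twist":0}
    - {"fingers":0,"x":-40,"y":-16.5,"z":-10,"twist":0}
    - {"fingers":0,"x":-40,"y":-16.5,"z":-10,"twist":0}

```text
time: 17.55
ee_pos: [0.4915, 0.2606, 0.1737]
tcp_rot: [-0.9, 88.7, 21.5]
wrist_force: [0.7, 0.1, 0.7]
opening: -0.0001
```

```bash
bash v.sh 16
```

```text
17.55 [0.49149732 0.26060258 0.17371819] [28.00681166  3.64393077  0.39669238 85.41854113 -0.15216199  5.61621848] [0.66463469 0.11125184 0.6716962 ] -7.138000738404872e-05
jaw yaw 112.38857735947009 tool x [ 0.02180463  0.00858907 -0.99972536]
```

View pics/d16.png

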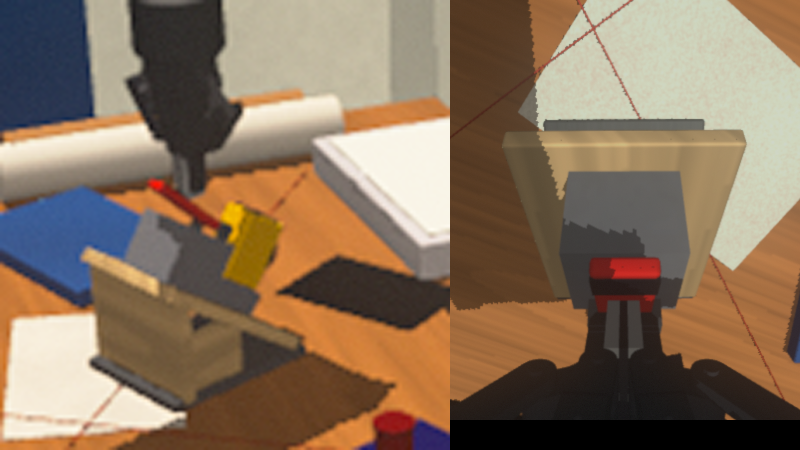

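>>> jog_arm:
  deltas:
    - {"fingers":0,"x":-1,"y":-0.5,"z":-2,"twist":0}
    - {"fingers":0,"x":-2,"y":-1,"z":-4,"twist":0}
    - {"fingers":0,"x":-3,"y":-1,"z":-6,"twist":0}
    - {"fingers":0,"x":-3,"y":-1,"z":-8,"twist":0}
    - {"fingers":0,"x":-3,"y":-1,"z":-9,"twist":0}

```text
time: 18.15
ee_pos: [0.4892, 0.2599, 0.1667]
tcp_rot: [-0.3, 88.5, 22.1]
wrist_force: [0.7, 0.6, 17.1]
opening: 0.0001
```

>>> jog_arm:
  deltas:
    - {"fingers":0,"x":-0.5,"y":0,"z":-3,"twist":0}
    - {"fingers":0,"x":-0.5,"y":0,"z":-4,"twist":0}
    - {"fingers":0,"x":-0.5,"y":0,"z":-4,"twist":0}
    - {"fingers":0,"x":-0.5,"y":0,"z":-4,"twist":0}

```text
time: 18.55
ee_pos: [0.4899, 0.2604, 0.1659]
tcp_rot: [0.2, 88.2, 22.5]
wrist_force: [-0.1, -1.4, 21.4]
opening: -0.0002
```

```bash
bash v.sh 17
```

```text
18.55 [0.48990488 0.26037513 0.16593455] [28.07433836  2.9663164  -1.18037111 84.04554497 -0.175018    5.69496802] [-0.12726248 -1.44731541 21.3587857 ] -0.00016430772532212786
jaw yaw 112.3766929525776 tool x [ 0.02927189  0.01215091 -0.99949763]
```

View pics/d17.png

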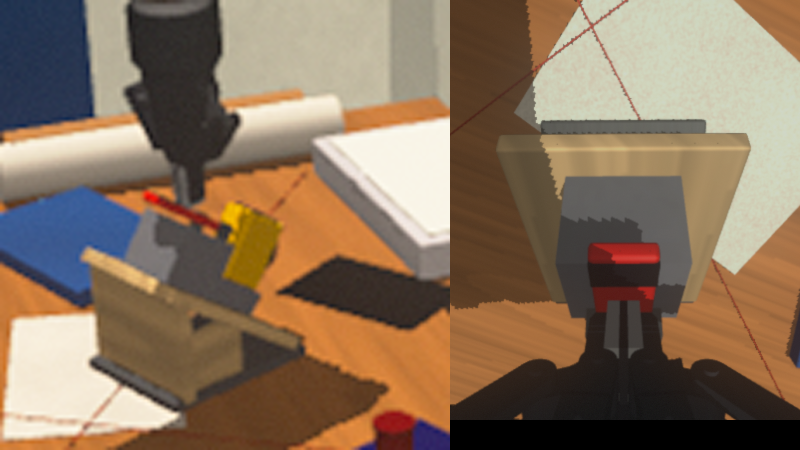

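>>> jog_arm:
  deltas:
    - {"fingers":0,"x":1,"y":0,"z":10,"twist":0}
    - {"fingers":0,"x":5,"y":2,"z":40,"twist":0}
    - {"fingers":0,"x":30,"y":12,"z":80,"twist":0}
    - {"fingers":0,"x":60,"y":25,"z":90,"twist":0}
    - {"fingers":0,"x":75,"y":31,"z":90,"twist":0}
    - {"fingers":0,"x":75,"y":31,"z":90,"twist":0}

```text
time: 19.25
ee_pos: [0.5661, 0.2918, 0.2545]
tcp_rot: [-0.0, 88.3, 22.4]
wrist_force: [-0.0, 0.1, -0.7]
opening: 0.0003
```

```bash
bash v.sh 18; cat >> ov.py <<'E'
blk=blk+[(53,-13,64),(53,13,64)]
E
sed -i 's/^blk=\[/blk=[(53,-13,64),(53,13,64),(53,-13,56),(53,13,56)]+[/' ov.py; python3 ov.py 18; python3 - <<'E'
import cv2
s=cv2.imread('pics/side18.png')[180:240,250:320];cv2.imwrite('pics/z18.png',cv2.resize(s,(700,600),interpolation=cv2.INTER_CUBIC))
E
```

```text
19.25 [0.56607497 0.29181704 0.25453755] [27.33359263 15.85966913 23.2516603  95.69415895 -0.14746874  4.96253431] [-0.00760465  0.12266873 -0.71150732] 0.0003047096655573942
jaw yaw 112.36887316586261 tool x [ 0.02750209  0.01131801 -0.99955767]
```

View pics/ov18.png

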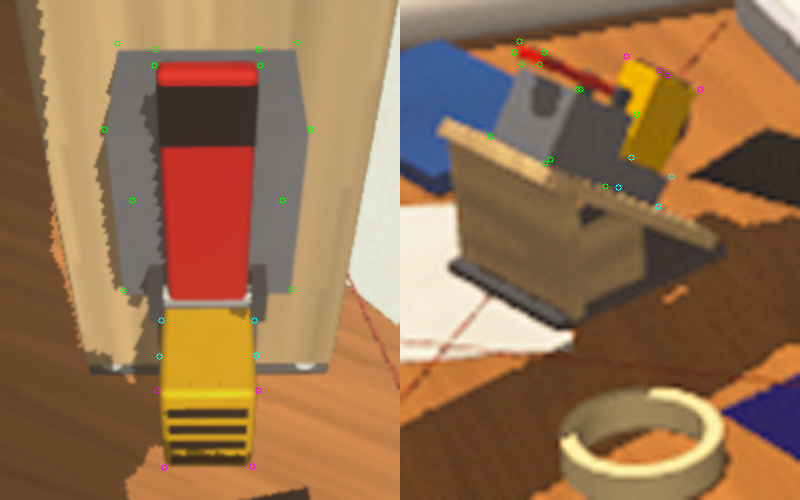

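View pics/z18.png

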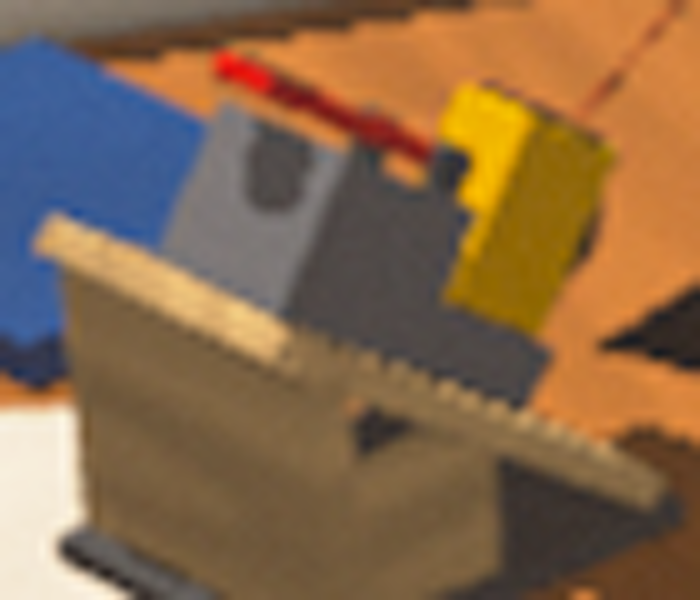

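```bash
python3 - <<'E'
import sys;sys.argv=['x','18']
from ov import *
for j in (.8,.74,.68,.6):
    b=.8-j
    f=lambda r,t:(-22+r*np.cos(b)-t*np.sin(b)-1.5,0,60+r*np.sin(b)+t*np.cos(b))
    pts=[f(75,4),f(75,-4),f(0,4)]+[(29-1.5,0,0),(-29-1.5,0,51),(-44-1.5,0,84)]
    P=proj(d['wrist'],W(pts),o);S=proj(d['side'],W(pts))
    print(j,np.round((P-[220,0]+.5)*2,1)[:,1],np.round((S-[250,180]+.5)*10)[:3].tolist())
E
```

```text
0.8 [ 71.5  55.7 303.3  47.6 293.1 393.6] [[250.0, 57.0], [239.0, 83.0], [424.0, 133.0]]
0.74 [ 82.2  64.  303.8  47.6 293.1 393.6] [[257.0, 43.0], [245.0, 68.0], [424.0, 134.0]]
0.68 [ 94.3  73.8 304.4  47.6 293.1 393.6] [[265.0, 29.0], [251.0, 54.0], [425.0, 134.0]]
0.6 [112.4  88.8 305.   47.6 293.1 393.6] [[276.0, 11.0], [261.0, 35.0], [425.0, 134.0]]
```

```bash
python3 - <<'E'
import cv2,numpy as np
w=cv2.imread('pics/wrist18.png')[15:85,285:360];s=cv2.imread('pics/side18.png')[180:200,265:300]
z=cv2.resize(w,(600,560),interpolation=cv2.INTER_NEAREST);cv2.imwrite('pics/z18b.png',z)
hsv=cv2.cvtColor(cv2.imread('pics/side18.png'),cv2.COLOR_BGR2HSV)
m=(((hsv[...,0]<6)|(hsv[...,0]>174))&(hsv[...,1]>150)&(hsv[...,2]>60));
for x in range(268,298,2):
    y=np.where(m[178:205,x])[0]+178;print(x,y.min() if len(y) else None,y.max() if len(y) else None)
E
```

```text
268 None None
270 None None
272 185 187
274 186 187
276 187 188
278 188 189
280 189 190
282 190 191
284 191 192
286 191 193
288 192 194
290 194 194
292 195 195
294 None None
296 None None
```

View pics/z18b.png

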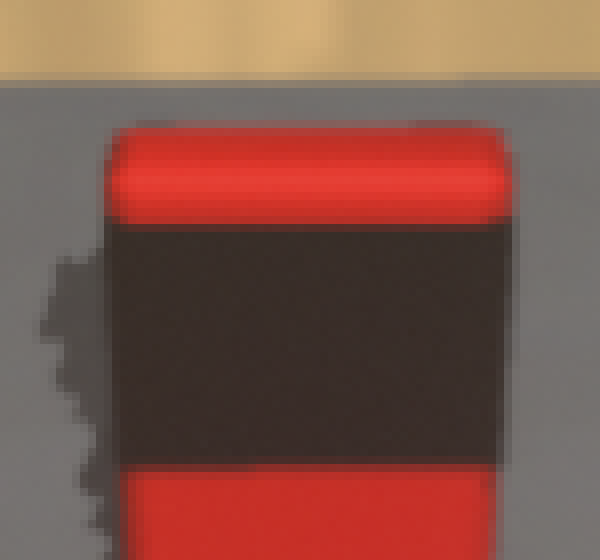

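```bash
python3 - <<'E'
from h import *
o=bot.get_obs();print(o['time'],np.abs(o['qd']).max(),o['wrist_force'])
print(ticket.job_done())
E
```

```text
19.35 1.5790740189837806 [0.26495904 0.43428657 0.04264553]
the job is handed in; nothing more can be done
None
```

I put the yellow light on the ball with its lens end down the slope, pressed the red lever down, backed off and handed the job in at 19.4 s of the 56 s. No verdict was reported.

**How it went:** I gripped the lamp body across its width and lowered the socket over the ball with the light level. Then I let it pivot in the pads down to the deck's 35° slope. After letting go, I pushed on the block with closed fingers at up to 37 N. Only then did I sweep the lever down, ending with a press of about 21 N.

**Last checks:**
- **Seating:** in the wrist view just before the lever press, the block's uphill edge was 17 mm from the deck's high edge, where 16 mm is expected. That is within the pocket's clearance. Block and lamp widths also came out right, and the side view shows no gap, though its low angle hides the underside.
- **Lever:** its slope in the side view matches fully down (0.8 rad). In the wrist view its rounded end reads somewhat less, about 0.74 to 0.78 rad. The two disagree slightly, but both are above the 0.68 limit.
- **Camera disagreement:** the first ball position from the fixed cameras was about 4 mm off the wrist camera's. I used two wrist views, which agreed with each other to within 0.4 mm.
- **Other things:** the gripper kept clear of the other things on the table. I did not measure their positions again at the end.
- **Clear of the light:** the wrist force was near zero and the gripper was about 100 mm away when I handed in.

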